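# Dry-run a strip to the stop on the router bench with a push stick

## Task

Before the router is switched on, dry-run the wooden strip that lies started between the fence and the guide batten: take the push stick, set its notched nose behind the strip, and with the stick alone feed it along the fence, past the featherboard and under the guard, until it sits fully home against the domed head of the stop bolt, pressed there firmly but gently for a moment. The stop block that carries the bolt is only clamped by friction and is set for the job, so do not shift it. Then draw the stick back out and stand it upright on the bench on the near side of the fence, clear of the guide batten, and leave the strip touching the bolt and the other things as they are.

Things in the scene. Friction and masses are not known exactly. Their poses are not given: they have to be found in the camera images.
- station: Fixed router station. Origin on the bench (z 0) under the fence face at the cutter hole; +y is the feed direction, +x points from the channel into the fence, away from the robot. Elsewhere 'station' numbers are mm in this frame. Fence: face at x 0, y -290 to 270, 48 high, 90 deep. The channel before it is 35 wide, its floor the bench; an outfeed batten stands at x -60 to -35, y 50 to 200.
- batten (a point): Bottom of the inner edge where the infeed guide batten begins: station (-35, -200, 0). The wooden batten is 16 high, x -60 to -35, y -200 to -85, with an eased entry back to y -215; its axes are the station's.
- guard (a point): Centre of the underside of the clear guard plate over the cutter: station (-12, 0, 48). Plate 4 thick, x -55 to 30, y -35 to 35; two small knobs on its fence side reach 76 high.
- feather (a point): Middle of the featherboard's finger tips: station (-30, -17, 9). Five sprung black fingers, tips at y -46 to 12, slant downstream and yield to a part moving to +y, pressing it on the fence. Their drag on the strip grows to 2 to 7 N while it moves (friction unknown) and fades within 0.3 s of a pause. Its body and two knobs fill x -123 to -68, y -102 to 4, 42 high.
- stop: Dark wooden stop block clamped on the fence's outfeed side, 95 to 125 mm past the cutter. Origin: at the fence face, z 0, in the plane of its face towards the strip; axes the station's. Block and clamp reach 57 high. From the face a 16 mm domed bolt head sticks out by 5 to 30 mm (not measured), 10 mm up, at x -16. Rigid until pushed with about 18 N: then it slips and stays shifted.
- strip: Pine strip 32 wide (x), 110 long (y), 18 high (z) mm, about 40 g, lying in the infeed channel, leading end (+y) 100 to 140 mm short of the cutter, rear end still sticking out behind the batten. Origin: centre of the underside; +y is the feed direction.
- strip_lead (a point): Centre of the strip's leading end face (55 mm ahead of its origin, 9 mm up).
- strip_tail (a point): Centre of the strip's rear end face, on which the stick pushes.
- stick: Plywood push stick, 22 mm thick (x), about 130 g, standing on its flat sole. Origin: on the sole under the handle's axis; +y to its nose. Bar 32 high, y -31 to 89 mm, ending in an upright pushing face 21 high; above it a lip 11 thick runs on to y 114, over the strip (3 mm clear of it, sole on the bench). Handle: post 28 (y) by 22 (x), 32 to 110 high; grip its upper half from above.
- stick_heel (a point): Centre of the stick's pushing face, 9 mm up: 89 mm ahead of the stick's origin along +y. Fingers that close along the stick's length (on the handle's 28 mm) keep it from tilting under the push.
- spanner: Bystander: open-ended steel spanner 150 mm long lying on the bench. Origin: its middle, underside.
- sander: Bystander: cork sanding block 65 x 110 x 27 mm. Origin: centre of the underside.
- tin: Bystander: paint tin 86 mm across, 100 mm high, at the left. Origin: centre of the underside.
- blanks: Bystander: three spare strips in a small pile, 66 x 117 x 36 mm, at the right. Origin: centre of the underside.
Mind the look-alikes: they are no part of the job. What is meant by the stick is not pink, and is the smaller of those in its own colour.

How it is judged:
On the way, in this order (a step that is already met when the one before it is completed fails the run):
1. the strip's leading end is fed in under the guard, pushed by the stick (y of strip_lead in the frame of station above -0.035 m and contact force between stick and strip above 0.5 N).
2. the strip is pressed home on the stop bolt by the stick, with at least 2 N, for a moment (contact force between strip and stop above 2 N and contact force between stick and strip above 2 N and distance between strip_lead and bolt_c0 below 0.0085 m), for 0.2 s.
At the end, for the whole second after the job is handed in: Strip flat along the fence, its end within 1.5 mm of the stop bolt's head (bolt_c0: dome centre, 7 mm behind its tip); stop within 1.5 mm of its setting; stick at rest, upright (0.15 rad) on the bench on the near side, station x of its handle axis below -75 mm, of its pushing face below -71 mm (distance between strip_lead and bolt_c0 below 0.0085 m and angle between the y axis of strip and the y axis of station, either way round below 0.03 rad and x of strip in the frame of station between -0.02 and -0.012 m and height (world z) of strip below 0.003 m and distance of stop from where it was at the start of the episode below 0.0015 m and angle between stick's own z axis and vertical below 0.15 rad and height (world z) of stick below 0.004 m and x of stick in the frame of station below -0.075 m and x of stick_heel in the frame of station below -0.071 m and linear speed of each of stick, strip below 0.02 m/s); the robot touches nothing.
It fails at once if the stop block is shoved more than 1.5 mm from its setting (distance of stop from where it was at the start of the episode above 0.0015 m).
It fails at once if the fingers or the arm touch the strip (it is fed with the stick alone) (contact force between any of the fingers, the arm and strip above 0.5 N).
It fails at once if another thing on the bench is moved by more than 15 mm (distance of any of spanner, sander, tin, blanks from where it was at the start of the episode above 0.015 m).
It also fails if it takes over 58 s, if anything falls off the work surface, if the arm or the gripper's body presses on something with over 40 N, if the wrist force passes 120 N, or if a joint passes its speed limit or range.

## Robot

A 6-joint arm with a two-finger parallel gripper is mounted at the origin on the work surface. World frame = base frame: x ahead of the robot, y to its left, z up, the work surface at z = 0. Lengths are in m, angles in rad, forces in N, time in s.
With the tool pointing down it reaches from about 0.3 to 0.775 m from the base axis. Payload 14.6 kg.
Tool frame: the origin (TCP) lies on the centre line of the jaws, within the pads' length; the fingertips stand 11 mm ahead of it and the grasp point (between the pads) lies 8 mm behind it; z points along the fingers, y is the line along which they close (so a half turn about z gives the same grasp; the last joint's range is limited). The gripper opens to 94 mm and grips with 3 to 60 N. Pads are 16 mm wide; open, the fingers measure 119 mm over their backs; the gripper's body (75 mm by 177 mm) begins 78 mm behind the grasp point.
Start: joints at [1.084, 0.3, 1.521, -0, 1.321, -0.067], TCP at [0.224, 0.502, 0.216] pointing down, gripper open.
Joint ranges: [-3.03, 3.03], [-0.79, 2.21], [0.23, 2.52], [-1.04, 4.18], [0, 3.07], [-2.55, 2.55]. Speed limits (rad/s): [2.22, 2.22, 2.57, 3.14, 3.14, 3.14].

## Interface

Orientations are given as a unit quaternion [w, x, y, z].
In Python, from cell import r gives the robot as it stands.
- The arm moves only by the tool carry_out, never from a script. Its argument "increments" is a list that holds one entry, the list of rows, each a list of 7 numbers: the turn, a rotation vector about the world's x, y, z in degrees, then the shift along the world's x, y, z in m, then the finger opening in m, from 0 to 0.094. In form: [[[ax, ay, az, x, y, z, hand], ...]]. A call has 1 to 5 rows; each row shifts and turns the commanded pose from where the row before left it; what a row does not reach is not made up. A row lasts 1/10 s, in which the tool goes at most 50 mm and 8.59 degrees, less where a joint would pass 70% of its speed; a pose out of reach is approached as far as the arm can. A call with a gripper value outside its range is refused whole. The fingers move at their own pace and stop on an object; "grip_force" is the grip in N (left out, the last holds). Time passes only in rows, so rows that do not move let the fingers close. It gives the time, the measured TCP pose, the force, the opening and the grip force at its end, in the units of the state.
- r.read_state(): the state, without advancing time (a new reading comes with each control period).
- r.capture(name): name is "scene" or "side" or "wrist"; returns a dict with "pixels" (400x640x3 uint8, red, green, blue), "vfov" (degrees; the focal length in pixels is half the picture's height over the tangent of half this angle, whatever the lens; pixels are square), "cx", "cy" (the principal point, pixels), "origin" and "orientation" of the camera in the world. Camera axes: x right, y down, z forward; pixel columns grow to the right and rows downward; lengths in m; the calibration is good to about 2 mm. The wrist camera is an equidistant fisheye: a pixel r from the principal point sees the ray r / f radians off the axis. A picture is of the moment at which its call begins. There is no depth.
- r.finish_job(): hands the job in; it is judged then, once.
Trained networks look in the newest picture that a camera, given by its name, has taken for a name from the list of things; names that differ only in an ending like _2 or _b are one class to them, and where a whole thing is asked for, a point or a joint stands for the part that bears it (a point fixed in the world has none). Each returns a list of dicts, best first, with "confidence" (0 to 1); they miss things now and then, are a little off and sometimes report something else, mostly with a low value. They report only what shows in the picture. A call takes as long as a camera call. They do not tell look-alikes from the thing itself.
- r.search_frame(camera, label): "location" ([x, y, z] in m, in world coordinates, good to about 4 mm: the middle of the surface that is visible of it).
- r.spot_point(camera, label): "location" ([x, y, z] in m, in world coordinates, good to about 4 mm: a listed point, or the origin of a listed thing).
The state is a dict: "time_s": time; "joints": joint angles; "qd": joint speeds; "joint_torque": joint torques, N m; "tool_pos": TCP position; "eef_rot": TCP orientation; "contact_force": force on the tool from outside, world axes, zero at the start; "ft_torque": the same for the moment, N m; "grip_width": finger opening in m; "gripper_force": force on a finger pad.
Only numpy, scipy, OpenCV 4.12 (cv2) and the standard library are available. Lean on these libraries where they do the work, as an engineer would, in place of code of your own. Each camera call takes 0.05 s, during which the arm holds its last target. There are 200 camera calls.

## Working session

There is one attempt and no reset: what is moved stays moved. The work goes in short steps, Python scripts to look and compute and a tool call to move; the robot and the scene stay as the last step left them, time stands still between calls to the robot, and variables do not carry over. Pictures are saved under pics/ and viewed, at most 10 in all, crops included, and the job is handed in when it is done.

Besides the shell and the picture viewer there is one more tool, called in YAML: its name, and indented under it one key for each argument. carry_out: Moves the arm, as the interface text tells. Its arguments: {"type":"object","properties":{"increments":{"type":"array","items":{"type":"array","items":{"type":"array","items":{"type":"number"}}}},"grip_force":{"type":"number"}},"required":["increments"]}

```bash
mkdir -p pics; ls
cat > h.py <<'E'
import numpy as np,cv2
from cell import r
from scipy.spatial.transform import Rotation as R
def cap(n,fn=None):
    c=r.capture(n); 
    if fn: cv2.imwrite('pics/'+fn,cv2.cvtColor(c['pixels'],cv2.COLOR_RGB2BGR))
    return c
def rot(q): return R.from_quat([q[1],q[2],q[3],q[0]])
def proj(c,P):
    f=200/np.tan(np.radians(c['vfov']/2)); p=rot(c['orientation']).inv().apply(np.array(P)-c['origin'])
    return np.array([c['cx'],c['cy']])+f*p[:2]/p[2]
def onz(c,u,v,z):
    f=200/np.tan(np.radians(c['vfov']/2)); d=rot(c['orientation']).apply([(u-c['cx'])/f,(v-c['cy'])/f,1])
    o=np.array(c['origin']); return o+d*(z-o[2])/d[2]
E
python3 - <<'E'
from h import *
s=r.read_state();print(s['tool_pos'],s['eef_rot'],s['time_s'])
for n in('scene','side'):
    c=cap(n,n+'.png');print(n,c['vfov'],c['origin'],c['orientation'])
    for l in('station','batten','guard','feather','stop','strip','strip_lead','strip_tail','stick','stick_heel','spanner','sander','tin','blanks'):
        for d in r.spot_point(n,l)[:4]: print(l,np.round(d['location'],3),round(d['confidence'],2),np.round(proj(c,d['location'])))
E
```

```text
pics
[0.22405766 0.50201287 0.21587176] [-1.52952422e-04  2.08348141e-01  9.78054548e-01 -5.74807141e-04] 0.0
scene 57.34521877744706 [ 1.01139256 -0.18259139  0.86056164] [-0.2549441   0.75528966  0.57345073 -0.18893199]
station [ 0.613  0.075 -0.003] 0.62 [369. 259.]
batten [ 0.575 -0.122  0.   ] 0.91 [293. 264.]
guard [0.599 0.074 0.05 ] 0.93 [369. 245.]
feather [0.584 0.06  0.004] 0.7 [360. 250.]
strip [ 0.593 -0.09   0.001] 0.62 [307. 268.]
strip_lead [ 0.591 -0.032  0.008] 0.6 [328. 260.]
strip_tail [ 0.593 -0.148  0.008] 0.6 [284. 272.]
stick [ 0.336 -0.43   0.001] 0.86 [168. 217.]
stick [ 0.493 -0.446  0.   ] 0.68 [163. 267.]
stick [ 0.431 -0.235  0.002] 0.64 [241. 229.]
stick [ 0.257 -0.303  0.001] 0.62 [210. 187.]
stick_heel [ 0.414 -0.145  0.012] 0.95 [272. 215.]
stick_heel [ 0.339 -0.515  0.013] 0.86 [134. 222.]
stick_heel [ 0.277 -0.184  0.011] 0.69 [250. 181.]
spanner [ 0.614  0.169 -0.001] 0.62 [403. 251.]
spanner [0.423 0.132 0.001] 0.53 [365. 199.]
spanner [ 0.614  0.073 -0.001] 0.49 [369. 259.]
sander [0.439 0.277 0.002] 0.77 [412. 192.]
sander [ 0.611  0.076 -0.002
[... 455 characters left out ...]
.614  0.17  -0.004] 0.68 [369. 176.]
strip [ 0.595 -0.09   0.   ] 0.56 [383. 235.]
strip_lead [ 0.593 -0.034  0.007] 0.96 [377. 220.]
strip_tail [ 0.595 -0.147  0.01 ] 0.79 [388. 248.]
stick [ 0.264 -0.304  0.002] 0.88 [270. 317.]
stick [ 0.435 -0.235  0.002] 0.85 [335. 284.]
stick [ 0.335 -0.43   0.   ] 0.74 [306. 361.]
stick_heel [ 0.414 -0.15   0.012] 0.83 [322. 257.]
stick_heel [ 0.338 -0.519  0.008] 0.65 [312. 397.]
stick_heel [ 0.278 -0.184  0.015] 0.58 [272. 273.]
spanner [0.429 0.131 0.002] 0.82 [313. 189.]
sander [0.435 0.276 0.002] 0.9 [309. 159.]
tin [ 0.468  0.424 -0.001] 0.91 [313. 133.]
blanks [ 0.491 -0.45   0.001] 0.7 [376. 358.]
blanks [ 0.593 -0.034  0.006] 0.62 [377. 220.]
```

View pics/scene.png

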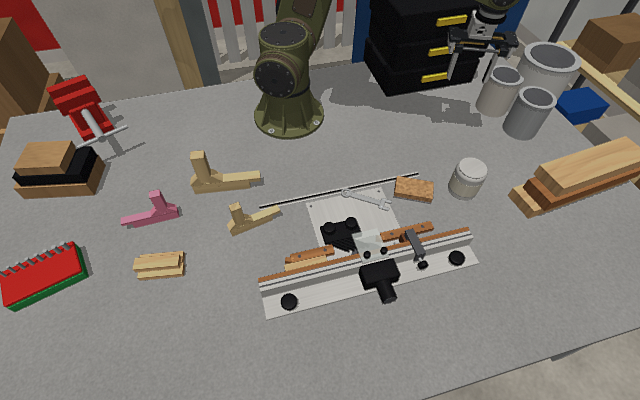

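View pics/side.png

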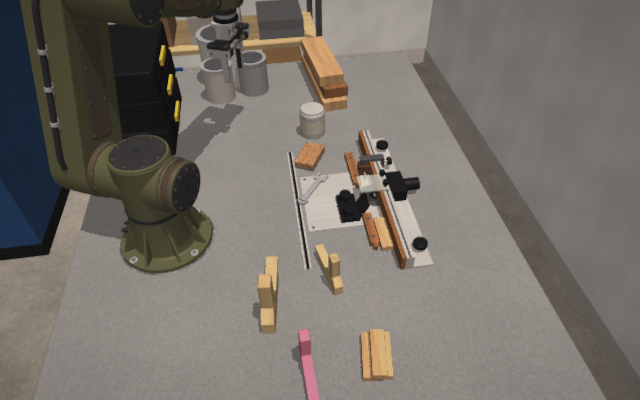

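The scene shows these candidates for the stick:
- Large tan stick at scene (225,180), side (270,317).
- Small tan stick at scene (250,218), side (335,284).
- Pink stick at scene (150,212), side (305,360).

By the description it's the small tan one. I'll check it in a close crop.

Run:
```python
from h import *
a=cv2.imread('pics/side.png')[125:305,290:440]
b=cv2.imread('pics/scene.png')[195:320,225:485]
cv2.imwrite('pics/c1.png',cv2.resize(a,None,fx=3.3,fy=3.3,interpolation=cv2.INTER_CUBIC))
cv2.imwrite('pics/c2.png',cv2.resize(b,None,fx=3,fy=3,interpolation=cv2.INTER_CUBIC))
```

```text
(no output)
```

View pics/c1.png

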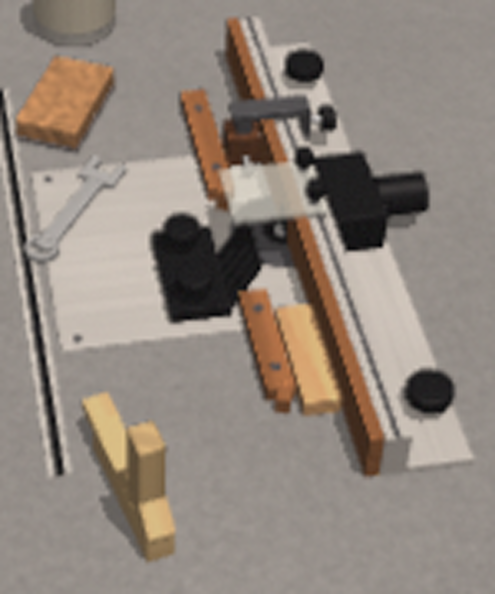

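View pics/c2.png

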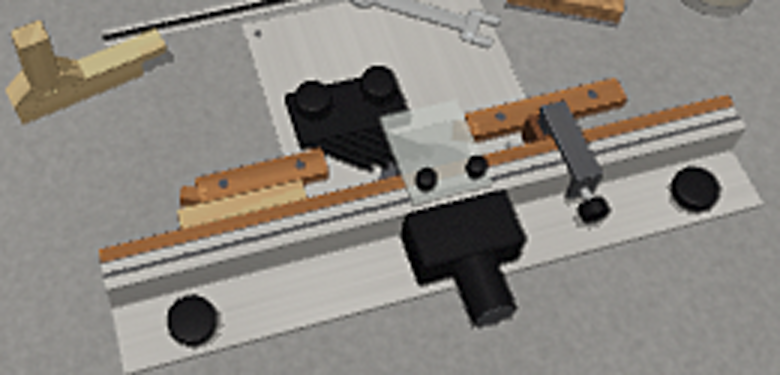

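The crops confirm the small tan stick: handle at crop (148,435), nose pointing up-left. The strip lies in the channel at crop (310,355), and the stop with its clamp is at (245,140). Next I'll fit the station's yaw from the fence edge.

Run:
```python
from h import *
c=r.capture('scene')
P=[onz(c,225+u/3,195+v/3,.048) for u,v in((100,249),(733,97))]
print(np.round(P,4)); d=P[1]-P[0]; print('yaw',np.degrees(np.arctan2(-d[0],d[1])),np.linalg.norm(d))
s=r.capture('side')
for u,v,z in((370,470,0.),(372,435,.048),(228,20,.048),(385,435,.048)): print(u,v,np.round(onz(s,290+u/3.3,125+v/3.3,z),4))
# stick: handle top in both
print('handle top side',onz(s,290+147/3.3,125+435/3.3,.11),'scene',onz(c,225+32/3,195+32/3,.11))
acc={}
for i in range(4):
  for n in('scene','side'):
    r.capture(n)
    for l in('station','batten','guard','feather','stop','strip_lead','strip_tail','strip','stick','stick_heel'):
      D=r.spot_point(n,l)
      for x in D:
        p=np.array(x['location'])
        if l=='stick' and np.hypot(p[0]-.433,p[1]+.235)>.03: continue
        if l=='stick_heel' and np.hypot(p[0]-.414,p[1]+.148)>.03: continue
        if x['confidence']>.4: acc.setdefault(l,[]).append(p); break
for l in acc: print(l,np.round(np.median(acc[l],0),4),np.round(np.std(acc[l],0),4),len(acc[l]))
```

```text
[[ 0.6121 -0.2134  0.048 ]
 [ 0.6185  0.3479  0.048 ]]
yaw -0.6586182160134133 0.5612919089872433
370 470 [ 0.618  -0.2092  0.    ]
372 435 [ 0.6139 -0.2123  0.048 ]
228 20 [0.6153 0.3398 0.048 ]
385 435 [ 0.6238 -0.2139  0.048 ]
handle top side [ 0.43342287 -0.23410945  0.11      ] scene [ 0.43203122 -0.23156525  0.11      ]
station [ 6.135e-01  7.610e-02 -1.000e-04] [0.0018 0.0012 0.0031] 8
batten [ 0.5748 -0.124   0.0016] [0.0011 0.0011 0.0014] 6
guard [0.5996 0.075  0.0489] [0.0013 0.0015 0.0015] 8
feather [0.584  0.0557 0.0088] [0.0023 0.0021 0.0027] 8
stop [ 6.136e-01  1.701e-01 -4.000e-04] [0.0013 0.0019 0.0026] 8
strip_lead [ 0.5935 -0.0348  0.0081] [0.0022 0.0011 0.0013] 7
strip_tail [ 0.5936 -0.1476  0.0092] [0.0025 0.0012 0.0015] 8
strip [ 0.5943 -0.0907 -0.0015] [0.0021 0.0021 0.001 ] 7
stick [ 4.331e-01 -2.338e-01 -4.000e-04] [0.0022 0.0017 0.0025] 8
stick_heel [ 0.413  -0.1478  0.0106] [0.0018 0.0016 0.0009] 8
```

carry_out:
  increments:
    - [[0,0,2.5,0.03,-0.039,0,0.094],[0,0,2.5,0.03,-0.039,0,0.094],[0,0,2.5,0.03,-0.039,0,0.094],[0,0,2.5,0.03,-0.039,0,0.094],[0,0,2.5,0.03,-0.039,0,0.094]]
  grip_force: 40

```text
time_s: 6.5
tool_pos: [0.375, 0.3056, 0.2167]
eef_rot: [0.0, 0.1, 0.995, 0.0]
contact_force: [1.0, 0.3, -0.1]
grip_width: 0.0936
gripper_force: 0.0
```

carry_out:
  increments:
    - [[0,0,2.5,0.012,-0.049,0,0.094],[0,0,2.5,0.012,-0.049,0,0.094],[0,0,2.5,0.012,-0.049,0,0.094],[0,0,2.5,0.012,-0.049,0,0.094],[0,0,2.5,0.012,-0.049,0,0.094]]

```text
time_s: 7.0
tool_pos: [0.4337, 0.0624, 0.2167]
eef_rot: [0.0, -0.009, 1.0, 0.0]
contact_force: [1.0, 0.8, -0.2]
grip_width: 0.0942
gripper_force: 0.0
```

carry_out:
  increments:
    - [[0,0,2.5,0,-0.049,0,0.094],[0,0,2.5,0,-0.049,0,0.094],[0,0,2.5,0,-0.049,0,0.094],[0,0,2.5,0,-0.049,0,0.094],[0,0,2.5,0,-0.049,0,0.094]]

```text
time_s: 7.5
tool_pos: [0.4332, -0.1827, 0.2167]
eef_rot: [0.0, -0.118, 0.993, -0.0]
contact_force: [1.3, 0.3, 0.3]
grip_width: 0.0936
gripper_force: 0.0
```

carry_out:
  increments:
    - [[0,0,0,0,-0.02,0,0.094],[0,0,0,0,0,0,0.094]]

```text
time_s: 7.7
tool_pos: [0.4333, -0.2027, 0.2162]
eef_rot: [-0.0, -0.115, 0.993, 0.0]
contact_force: [-0.5, 0.9, 0.1]
grip_width: 0.0939
gripper_force: 0.0
```

carry_out:
  increments:
    - [[0,0,0,0,-0.031,0,0.094],[0,0,0,0,0,-0.04,0.094],[0,0,0,0,0,-0.04,0.094],[0,0,0,0,0,-0.035,0.094],[0,0,0,0,0,-0.013,0.094]]

```text
time_s: 8.2
tool_pos: [0.4326, -0.2298, 0.0858]
eef_rot: [-0.002, -0.117, 0.993, 0.001]
contact_force: [0.3, 1.0, 0.6]
grip_width: 0.0936
gripper_force: 0.0
```

Run:
```python
from h import *
c=cap('wrist','w1.png')
s=r.read_state(); print(s['tool_pos'],s['joints'],s['time_s'],s['contact_force'])
```

```text
[ 0.43267824 -0.22996835  0.08554325] [-5.63327545e-01  3.27587909e-01  1.81814316e+00  7.76643903e-05
  1.00040168e+00 -2.36966276e+00] 8.25 [ 0.29203363  0.23825197 -1.96313883]
```

View pics/w1.png

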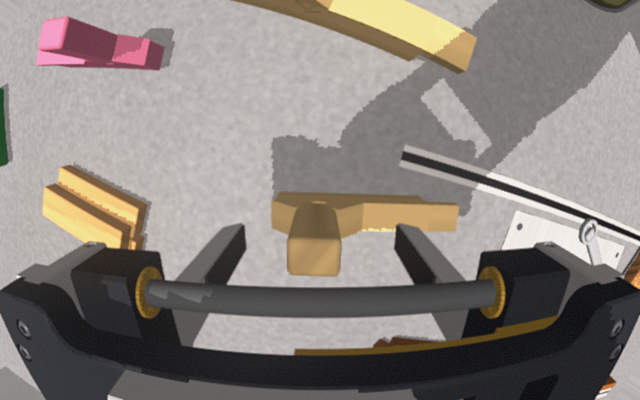

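The handle at (315,240) sits between the two fingers, at (235,240) and (405,240), and lines up with them. I'll close the gripper.

carry_out:
  increments:
    - [[0,0,0,0,-0.003,-0.002,0.02],[0,0,0,0,0,0,0.02],[0,0,0,0,0,0,0.02],[0,0,0,0,0,0,0.02],[0,0,0,0,0,0,0.02]]
  grip_force: 50

```text
time_s: 8.75
tool_pos: [0.4338, -0.2347, 0.087]
eef_rot: [0.0, -0.117, 0.993, -0.0]
contact_force: [0.8, -0.1, -0.8]
grip_width: 0.0574
gripper_force: 0.0
```

carry_out:
  increments:
    - [[0,0,0,0,0,0,0.02],[0,0,0,0,0,0,0.02]]

```text
time_s: 8.95
tool_pos: [0.4337, -0.2346, 0.0866]
eef_rot: [0.0, -0.117, 0.993, -0.0]
contact_force: [1.2, -0.7, -0.7]
grip_width: 0.0414
gripper_force: 0.0
```

carry_out:
  increments:
    - [[0,0,0,0,0,0,0.02],[0,0,0,0,0,0,0.02],[0,0,0,0,0,0,0.02],[0,0,0,0,0,0,0.02]]

```text
time_s: 9.35
tool_pos: [0.4336, -0.2346, 0.0863]
eef_rot: [-0.0, -0.117, 0.993, 0.0]
contact_force: [0.2, -0.3, -0.6]
grip_width: 0.0278
gripper_force: 49.9
```

Run:
```python
from h import *
s=r.read_state(); print(s['tool_pos'],s['eef_rot'],s['time_s'],s['contact_force'],s['grip_width'],s['gripper_force'])
m=rot(s['eef_rot']).as_matrix(); print('yaw',np.degrees(np.arctan2(-m[0,1],m[1,1])), m[:,2])
r.capture('side');r.capture('scene')
for n in('scene','side'):
  for l in('stick','stick_heel'):
    for x in r.spot_point(n,l): print(n,l,np.round(x['location'],4),round(x['confidence'],2))
```

```text
[ 0.43355368 -0.23455544  0.08632354] [-1.13879746e-04 -1.17079693e-01  9.93122514e-01  7.32370872e-05] 9.35 [ 0.24755716 -0.34786047 -0.62163222] 0.027833180486392228 49.91576135158539
yaw 13.447185343418152 [-2.43342231e-04  1.18800789e-04 -9.99999963e-01]
scene stick [ 0.4354 -0.2366  0.0036] 0.9
scene stick [ 0.3342 -0.4277  0.003 ] 0.85
scene stick [ 0.2562 -0.3041  0.0028] 0.81
scene stick_heel [ 0.4132 -0.1465  0.011 ] 0.75
scene stick_heel [ 0.3387 -0.5179  0.0142] 0.71
scene stick_heel [ 0.2755 -0.1845  0.0121] 0.66
side stick [ 0.4352 -0.2347 -0.0026] 0.87
side stick [ 0.2647 -0.3044  0.0036] 0.72
side stick [ 0.3373 -0.4301  0.0009] 0.56
side stick_heel [ 0.279  -0.1848  0.0164] 0.84
side stick_heel [ 0.3362 -0.5201  0.0086] 0.69
side stick_heel [ 0.4109 -0.1514  0.0116] 0.67
side stick_heel [0.617  0.0777 0.0037] 0.23
```

carry_out:
  increments:
    - [[0,0,0,0,0,0.02,0.02],[0,0,-3.5,0.04,-0.0105,0,0.02],[0,0,-3.5,0.04,-0.0105,0,0.02],[0,0,-3.5,0.04,-0.0105,0,0.02],[0,0,-3.5,0.0415,-0.0105,0,0.02]]

```text
time_s: 10.15
tool_pos: [0.5965, -0.2769, 0.1063]
eef_rot: [-0.0, 0.006, 1.0, 0.0]
contact_force: [-0.2, -0.7, -2.4]
grip_width: 0.0281
gripper_force: 49.9
```

carry_out:
  increments:
    - [[0,0,0,0,0,-0.01,0.02],[0,0,0,0,0,0,0.02]]

```text
time_s: 10.35
tool_pos: [0.5939, -0.2759, 0.0937]
eef_rot: [-0.002, 0.004, 1.0, 0.001]
contact_force: [-0.8, 0.8, -1.7]
grip_width: 0.028
gripper_force: 49.9
```

Run:
```python
from h import *
s=r.read_state(); print(s['tool_pos'],s['time_s'],s['contact_force'],s['grip_width'],s['joints'])
m=rot(s['eef_rot']).as_matrix(); print('yaw',np.degrees(np.arctan2(-m[0,1],m[1,1])))
r.capture('scene')
c=cap('side')
cv2.imwrite('pics/c3.png',cv2.resize(cv2.cvtColor(c['pixels'],cv2.COLOR_RGB2BGR)[180:330,320:470],None,fx=4,fy=4,interpolation=cv2.INTER_CUBIC))
for n in('scene','side'):
  for l in('stick','stick_heel','strip_tail'):
    for x in r.spot_point(n,l):
      if x['location'][0]>.5: print(n,l,np.round(x['location'],4),round(x['confidence'],2))
```

```text
[ 0.59386791 -0.27590004  0.09373765] 10.35 [-0.80624719  0.80473475 -1.7135842 ] 0.02801846427340184 [-4.90825565e-01  6.46810245e-01  1.30992904e+00 -2.60878023e-05
  1.18879831e+00 -2.05328362e+00]
yaw -0.4773693159797242
scene stick [ 0.5939 -0.2798  0.013 ] 0.74
scene stick_heel [ 0.5944 -0.1452  0.0086] 0.72
scene stick_heel [ 0.5922 -0.1837  0.0172] 0.71
scene strip_tail [ 0.5945 -0.1486  0.0089] 0.71
side stick [ 0.5943 -0.2762  0.0027] 0.6
side stick [ 0.5917 -0.1911  0.02  ] 0.4
side stick_heel [ 0.5879 -0.1919  0.0194] 0.6
side stick_heel [ 0.5753 -0.1256  0.0011] 0.47
side strip_tail [ 0.5904 -0.1441  0.0102] 0.68
side strip_tail [ 0.5894 -0.1904  0.0199] 0.43
side strip_tail [0.601  0.0761 0.05  ] 0.16
```

View pics/c3.png

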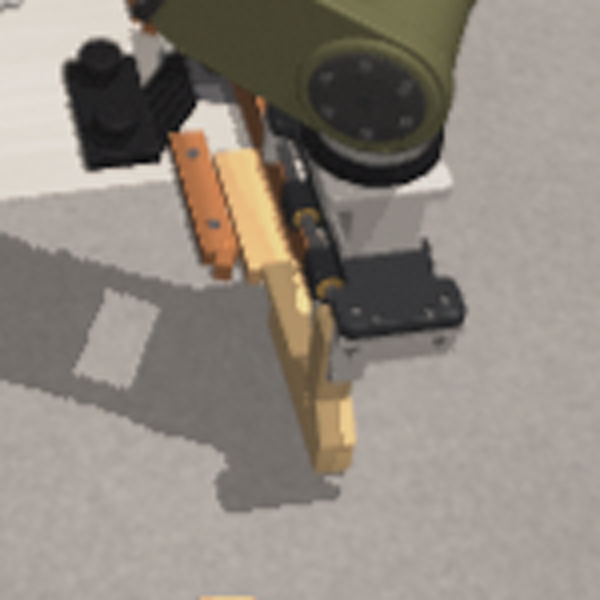

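The stick is lined up behind the strip, with its lip still short of the strip's tail at crop (270,275).

carry_out:
  increments:
    - [[0,0,0,0,0,-0.009,0.02],[0,0,0,0,0,0,0.02],[0,0,0,0,0,0,0.02]]

```text
time_s: 11.05
tool_pos: [0.5949, -0.2765, 0.087]
eef_rot: [-0.0, 0.005, 1.0, 0.0]
contact_force: [-0.1, -0.1, -0.6]
grip_width: 0.0279
gripper_force: 50.0
```

carry_out:
  increments:
    - [[0,0,0,0,0.009,0,0.02],[0,0,0,0,0.009,0,0.02],[0,0,0,0,0.008,0,0.02],[0,0,0,0,0.006,0,0.02],[0,0,0,0,0,0,0.02]]

```text
time_s: 11.55
tool_pos: [0.5953, -0.2436, 0.0876]
eef_rot: [0.0, 0.004, 1.0, 0.0]
contact_force: [-0.2, 0.2, -1.5]
grip_width: 0.0275
gripper_force: 50.0
```

carry_out:
  increments:
    - [[0,0,0,0,0.008,0,0.02],[0,0,0,0.0001,0.01,0,0.02],[0,0,0,0.0001,0.01,0,0.02],[0,0,0,0.0001,0.01,0,0.02],[0,0,0,0.0001,0.01,0,0.02]]

```text
time_s: 12.05
tool_pos: [0.5955, -0.1956, 0.0875]
eef_rot: [0.0, 0.005, 1.0, 0.0]
contact_force: [-0.2, -1.2, -2.0]
grip_width: 0.0275
gripper_force: 50.0
```

carry_out:
  increments:
    - [[0,0,0,0.0001,0.01,0,0.02],[0,0,0,0.0001,0.01,0,0.02],[0,0,0,0.0001,0.01,0,0.02],[0,0,0,0.0001,0.01,0,0.02],[0,0,0,0.0001,0.01,0,0.02]]

```text
time_s: 12.55
tool_pos: [0.5961, -0.1459, 0.0875]
eef_rot: [0.0, 0.005, 1.0, -0.0]
contact_force: [0.0, -1.4, -1.8]
grip_width: 0.0277
gripper_force: 50.0
```

Run:
```python
from h import *
s=r.read_state(); print(s['tool_pos'],s['time_s'],s['contact_force'],s['grip_width'])
r.capture('scene');c=cap('side')
cv2.imwrite('pics/c4.png',cv2.resize(cv2.cvtColor(c['pixels'],cv2.COLOR_RGB2BGR)[150:300,310:460],None,fx=4,fy=4,interpolation=cv2.INTER_CUBIC))
for n in('scene','side'):
  for l in('stick','stick_heel','strip_lead','strip_tail','strip'):
    for x in r.spot_point(n,l):
      if x['location'][0]>.5: print(n,l,np.round(x['location'],4),round(x['confidence'],2))
```

```text
[ 0.59607657 -0.14590437  0.08750918] 12.55 [ 0.03463503 -1.44553157 -1.84754931] 0.02765939180998537
scene stick [ 0.595  -0.1455  0.0045] 0.75
scene stick [ 0.5954 -0.0554  0.0084] 0.54
scene stick_heel [ 0.5922 -0.0582  0.0122] 0.75
scene strip_lead [0.5948 0.0555 0.0109] 0.75
scene strip_tail [ 0.5957 -0.059   0.0088] 0.45
side stick [ 0.596  -0.1443 -0.0015] 0.86
side stick_heel [ 0.5953 -0.0595  0.0106] 0.95
side strip_lead [0.5923 0.0561 0.0101] 0.75
side strip_tail [ 0.5909 -0.057   0.0113] 0.6
side strip_tail [ 5.966e-01 -1.000e-04  6.000e-04] 0.59
side strip [ 0.5945  0.0009 -0.0024] 0.66
```

View pics/c4.png

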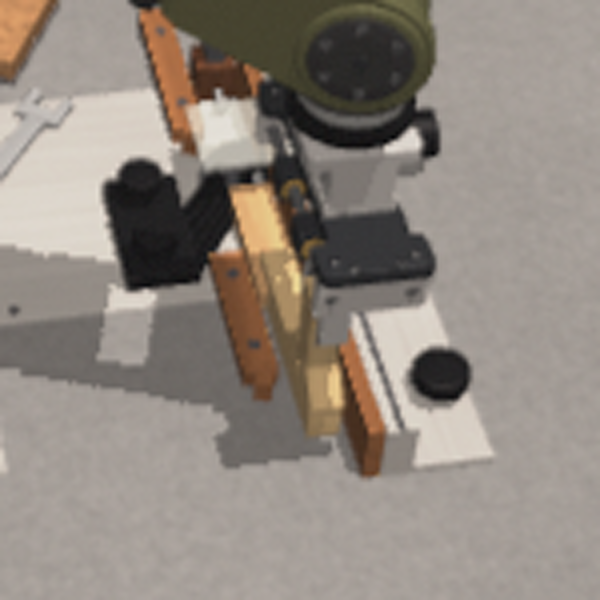

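The strip is being pushed and its lead is at the guard, at crop (255,190); everything is in line. I'll continue.

carry_out:
  increments:
    - [[0,0,0,0.0001,0.01,0,0.02],[0,0,0,0.0001,0.01,0,0.02],[0,0,0,0.0001,0.01,0,0.02],[0,0,0,0.0001,0.01,0,0.02],[0,0,0,0.0001,0.01,0,0.02]]

```text
time_s: 13.65
tool_pos: [0.5967, -0.0956, 0.0876]
eef_rot: [0.0, 0.005, 1.0, -0.0]
contact_force: [2.1, -3.3, -2.1]
grip_width: 0.0277
gripper_force: 50.0
```

carry_out:
  increments:
    - [[0,0,0,0.0001,0.008,0,0.02],[0,0,0,0.0001,0.008,0,0.02],[0,0,0,0.0001,0.008,0,0.02],[0,0,0,0,0.005,0,0.02],[0,0,0,0,0.002,0,0.02]]

```text
time_s: 14.15
tool_pos: [0.5966, -0.0648, 0.0873]
eef_rot: [-0.0, 0.005, 1.0, 0.0]
contact_force: [-0.7, 0.6, -1.3]
grip_width: 0.0278
gripper_force: 50.0
```

Run:
```python
from h import *
s=r.read_state(); print(s['tool_pos'],s['time_s'],s['contact_force'],s['grip_width'])
r.capture('scene');c=cap('side')
cv2.imwrite('pics/c5.png',cv2.resize(cv2.cvtColor(c['pixels'],cv2.COLOR_RGB2BGR)[130:250,320:440],None,fx=5,fy=5,interpolation=cv2.INTER_CUBIC))
for n in('scene','side'):
  for l in('stick_heel','strip_lead','strip_tail','stop'):
    for x in r.spot_point(n,l):
      if x['location'][0]>.5: print(n,l,np.round(x['location'],4),round(x['confidence'],2))
```

```text
[ 0.59657951 -0.06475792  0.08732299] 14.15 [-0.68058227  0.56406461 -1.33908982] 0.027841311141138424
scene stick_heel [0.5949 0.0248 0.0121] 0.66
scene strip_lead [0.5939 0.1385 0.0093] 0.59
scene strip_lead [ 0.5809 -0.1233 -0.0011] 0.31
scene stop [6.148e-01 1.693e-01 6.000e-04] 0.78
side stick_heel [0.5962 0.0216 0.0115] 0.6
side strip_tail [0.5931 0.0239 0.0101] 0.46
side strip_tail [0.6167 0.0768 0.001 ] 0.44
side stop [ 6.163e-01  1.683e-01 -5.000e-04] 0.66
```

View pics/c5.png

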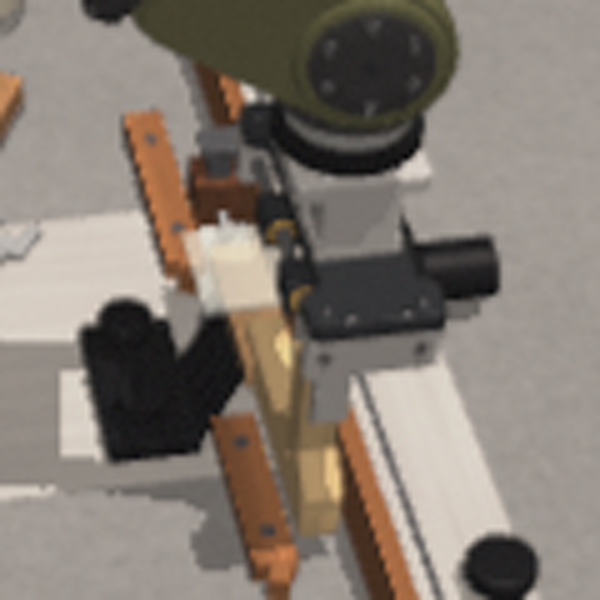

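carry_out:
  increments:
    - [[0,0,0,0,0.001,0,0.02],[0,0,0,0,0.001,0,0.02],[0,0,0,0,0.001,0,0.02],[0,0,0,0,0,0,0.02]]

```text
time_s: 15.05
tool_pos: [0.5968, -0.0628, 0.0875]
eef_rot: [0.0, 0.005, 1.0, -0.0]
contact_force: [0.4, -2.9, -0.3]
grip_width: 0.0278
gripper_force: 50.0
```

carry_out:
  increments:
    - [[0,0,0,0,0.001,0,0.02],[0,0,0,0,0.001,0,0.02],[0,0,0,0,0.001,0,0.02],[0,0,0,0,0,0,0.02]]

```text
time_s: 15.45
tool_pos: [0.5968, -0.0593, 0.0874]
eef_rot: [-0.0, 0.005, 1.0, 0.0]
contact_force: [0.2, -1.6, -1.7]
grip_width: 0.0274
gripper_force: 50.0
```

carry_out:
  increments:
    - [[0,0,0,0,0.001,0,0.02],[0,0,0,0,0.001,0,0.02],[0,0,0,0,0.001,0,0.02],[0,0,0,0,0,0,0.02]]

```text
time_s: 15.85
tool_pos: [0.5968, -0.0562, 0.0874]
eef_rot: [-0.0, 0.005, 1.0, 0.0]
contact_force: [0.2, -0.8, 0.6]
grip_width: 0.0276
gripper_force: 50.0
```

carry_out:
  increments:
    - [[0,0,0,0,0.001,0,0.02],[0,0,0,0,0.001,0,0.02],[0,0,0,0,0.001,0,0.02],[0,0,0,0,0,0,0.02]]

```text
time_s: 16.25
tool_pos: [0.5968, -0.0533, 0.0874]
eef_rot: [-0.0, 0.005, 1.0, 0.0]
contact_force: [0.5, -0.8, -1.0]
grip_width: 0.0279
gripper_force: 50.0
```

carry_out:
  increments:
    - [[0,0,0,0,0.001,0,0.02],[0,0,0,0,0.001,0,0.02],[0,0,0,0,0.001,0,0.02],[0,0,0,0,0,0,0.02]]

```text
time_s: 16.65
tool_pos: [0.5968, -0.0503, 0.0874]
eef_rot: [-0.0, 0.005, 1.0, 0.0]
contact_force: [0.5, -0.8, -1.3]
grip_width: 0.0276
gripper_force: 50.0
```

carry_out:
  increments:
    - [[0,0,0,0,0.001,0,0.02],[0,0,0,0,0.001,0,0.02],[0,0,0,0,0.001,0,0.02],[0,0,0,0,0,0,0.02]]

```text
time_s: 17.05
tool_pos: [0.5969, -0.0488, 0.0877]
eef_rot: [0.0, 0.005, 1.0, -0.001]
contact_force: [-0.7, -11.1, 1.2]
grip_width: 0.0275
gripper_force: 50.0
```

carry_out:
  increments:
    - [[0,0,0,0,0,0,0.02],[0,0,0,0,0,0,0.02],[0,0,0,0,0,0,0.02],[0,0,0,0,0,0,0.02]]

```text
time_s: 17.45
tool_pos: [0.5969, -0.0488, 0.0877]
eef_rot: [0.0, 0.005, 1.0, -0.001]
contact_force: [-1.1, -11.5, 0.7]
grip_width: 0.0271
gripper_force: 50.0
```

Run:
```python
from h import *
s=r.read_state(); print(s['tool_pos'],s['time_s'],s['contact_force'],s['grip_width'])
for i in range(2):
 for n in('scene','side'):
  r.capture(n)
  for l in('stick_heel','strip_lead','strip_tail','stop'):
    for x in r.spot_point(n,l):
      if x['location'][0]>.5: print(n,l,np.round(x['location'],4),round(x['confidence'],2))
print(r.read_state()['contact_force'])
```

```text
[ 0.59691634 -0.04883231  0.08774014] 17.45 [ -1.06358231 -11.53047387   0.69682353] 0.027059748561386612
scene stick_heel [0.5959 0.038  0.0096] 0.69
scene strip_lead [0.5957 0.1486 0.009 ] 0.52
scene strip_tail [ 0.5957 -0.0473  0.0018] 0.59
side stick_heel [0.5952 0.0369 0.0113] 0.97
side stop [ 0.6158  0.1719 -0.0032] 0.56
scene stick_heel [0.595  0.0382 0.0125] 0.95
scene stick_heel [ 0.5741 -0.1248  0.0027] 0.18
scene strip_lead [0.593  0.1528 0.0097] 0.48
scene strip_lead [0.5953 0.0375 0.0104] 0.23
scene strip_tail [0.616  0.1696 0.0009] 0.56
scene strip_tail [0.5924 0.0399 0.0123] 0.26
scene stop [0.6137 0.1674 0.0009] 0.55
side stick_heel [0.5938 0.0349 0.0119] 0.83
side strip_tail [0.584  0.0562 0.0116] 0.65
side stop [ 0.6149  0.1681 -0.0026] 0.7
[ -1.2468043  -11.38438574   1.13588192]
```

Contact held at about 11 N for 0.5 s, and the tool position hasn't moved, so the strip is home on the bolt. Drawing the stick back now.

carry_out:
  increments:
    - [[0,0,0,0,-0.002,0,0.02],[0,0,0,0,-0.003,0,0.02],[0,0,0,0,-0.006,0,0.02],[0,0,0,-0.0001,-0.015,0,0.02],[0,0,0,-0.0002,-0.02,0,0.02]]

```text
time_s: 18.95
tool_pos: [0.5965, -0.0943, 0.0874]
eef_rot: [-0.0, 0.004, 1.0, 0.0]
contact_force: [0.4, -0.8, -2.7]
grip_width: 0.0277
gripper_force: 50.0
```

carry_out:
  increments:
    - [[0,0,0,-0.0002,-0.025,0,0.02],[0,0,0,-0.0003,-0.03,0,0.02],[0,0,0,-0.0003,-0.03,0,0.02],[0,0,0,-0.0003,-0.03,0,0.02],[0,0,0,-0.0001,-0.012,0,0.02]]

```text
time_s: 19.45
tool_pos: [0.5948, -0.2238, 0.0873]
eef_rot: [0.0, 0.006, 1.0, -0.0]
contact_force: [-0.0, 0.5, -1.5]
grip_width: 0.0275
gripper_force: 50.0
```

Run:
```python
from h import *
s=r.read_state(); print(s['tool_pos'],s['time_s'],s['contact_force'],s['grip_width'])
for i in range(2):
 for n in('scene','side'):
  r.capture(n)
  for l in('strip_lead','strip_tail','strip','stop'):
    for x in r.spot_point(n,l)[:2]:
      if x['location'][0]>.5: print(n,l,np.round(x['location'],4),round(x['confidence'],2))
```

```text
[ 0.59475163 -0.22379363  0.08730377] 19.45 [-0.03338184  0.49827457 -1.46696549] 0.02751819548304985
scene strip_lead [0.5902 0.1469 0.0099] 0.56
scene strip_tail [0.595  0.0398 0.009 ] 0.66
scene strip [ 0.5939  0.0921 -0.0019] 0.56
scene strip [ 0.615   0.0758 -0.0009] 0.36
scene stop [0.6163 0.1696 0.0026] 0.74
side strip_tail [0.5913 0.0386 0.013 ] 0.53
side strip_tail [0.614  0.0787 0.002 ] 0.42
side strip [0.5976 0.0941 0.0022] 0.55
side strip [0.5914 0.0379 0.0109] 0.37
scene strip_lead [0.5997 0.0708 0.0488] 0.63
scene strip_lead [0.5934 0.1518 0.0099] 0.56
scene strip_tail [0.599  0.0381 0.009 ] 0.43
scene strip [0.6    0.0734 0.0469] 0.63
scene strip [ 0.5947  0.095  -0.0013] 0.48
scene stop [ 6.144e-01  1.683e-01 -4.000e-04] 0.88
scene stop [0.5966 0.0385 0.0088] 0.16
side strip_tail [0.5943 0.0399 0.0104] 0.62
side strip [ 0.5982  0.0947 -0.0018] 0.46
side stop [0.5922 0.0386 0.0128] 0.23
```

carry_out:
  increments:
    - [[0,0,0,0,0,0.04,0.02],[0,0,0,-0.03,0,0,0.02],[0,0,0,-0.035,0,0,0.02],[0,0,0,-0.03,0,0,0.02],[0,0,0,0,0,-0.025,0.02]]

```text
time_s: 20.95
tool_pos: [0.4993, -0.2214, 0.1052]
eef_rot: [0.002, 0.005, 1.0, -0.001]
contact_force: [0.4, 0.5, -1.7]
grip_width: 0.0275
gripper_force: 50.0
```

carry_out:
  increments:
    - [[0,0,0,0,0,-0.01,0.02],[0,0,0,0,0,-0.004,0.02],[0,0,0,0,0,-0.0015,0.02],[0,0,0,0,0,0,0.02],[0,0,0,0,0,0,0.02]]

```text
time_s: 21.45
tool_pos: [0.5008, -0.2206, 0.0874]
eef_rot: [0.0, 0.005, 1.0, -0.0]
contact_force: [-0.6, -0.3, -0.9]
grip_width: 0.0279
gripper_force: 50.0
```

carry_out:
  increments:
    - [[0,0,0,0,0,-0.0008,0.02],[0,0,0,0,0,0,0.02],[0,0,0,0,0,0,0.02]]

```text
time_s: 21.75
tool_pos: [0.5004, -0.2206, 0.0863]
eef_rot: [0.0, 0.005, 1.0, -0.0]
contact_force: [0.2, -0.5, -1.6]
grip_width: 0.0273
gripper_force: 50.0
```

carry_out:
  increments:
    - [[0,0,0,0,0,-0.0005,0.02],[0,0,0,0,0,0,0.02],[0,0,0,0,0,0,0.035],[0,0,0,0,0,0,0.045],[0,0,0,0,0,0,0.055]]

```text
time_s: 22.25
tool_pos: [0.5003, -0.2206, 0.0855]
eef_rot: [-0.0, 0.005, 1.0, 0.0]
contact_force: [1.2, 0.3, -0.1]
grip_width: 0.0475
gripper_force: 0.0
```

carry_out:
  increments:
    - [[0,0,0,0,0,0,0.07],[0,0,0,0,0,0,0.07],[0,0,0,0,0,0,0.07],[0,0,0,0,0,0.02,0.07],[0,0,0,0,0,0.03,0.07]]

```text
time_s: 22.75
tool_pos: [0.4996, -0.2202, 0.1348]
eef_rot: [-0.001, 0.005, 1.0, 0.001]
contact_force: [1.1, -0.1, 0.3]
grip_width: 0.0697
gripper_force: 0.0
```

carry_out:
  increments:
    - [[0,0,0,0,0,0.05,0.07],[0,0,0,0,0,0.03,0.07],[0,0,0,-0.03,0.03,0,0.07],[0,0,0,-0.03,0.04,0,0.07],[0,0,0,-0.03,0.04,0,0.07]]

```text
time_s: 23.25
tool_pos: [0.409, -0.1096, 0.2154]
eef_rot: [0.0, 0.005, 1.0, 0.0]
contact_force: [0.9, 0.1, 0.2]
grip_width: 0.0698
gripper_force: 0.0
```

carry_out:
  increments:
    - [[0,0,0,-0.03,0.04,0,0.07],[0,0,0,-0.03,0.04,0,0.07],[0,0,0,0,0.04,0,0.07],[0,0,0,0,0.04,0,0.07],[0,0,0,0,0,0,0.07]]

```text
time_s: 23.75
tool_pos: [0.3499, 0.0527, 0.216]
eef_rot: [0.001, 0.002, 1.0, 0.0]
contact_force: [-0.0, -0.4, -0.3]
grip_width: 0.07
gripper_force: 0.0
```

Run:
```python
from h import *
s=r.read_state(); print(s['tool_pos'],s['time_s'],s['contact_force'])
c0=cap('scene');c=cap('side')
bgr=cv2.COLOR_RGB2BGR
cv2.imwrite('pics/fin.png',np.hstack([cv2.resize(cv2.cvtColor(c['pixels'],bgr)[125:305,300:440],None,fx=3,fy=3,interpolation=cv2.INTER_CUBIC),cv2.resize(cv2.cvtColor(c0['pixels'],bgr)[140:320,360:480],None,fx=3,fy=3,interpolation=cv2.INTER_CUBIC)]))
for n in('scene','side'):
  for l in('stick','stick_heel','strip_lead','strip_tail','strip','stop'):
    for x in r.spot_point(n,l)[:3]:
      if x['location'][0]>.45: print(n,l,np.round(x['location'],4),round(x['confidence'],2))
```

```text
[0.34992813 0.05265952 0.21597809] 23.75 [-0.04422247 -0.44882293 -0.34253239]
scene stick [ 0.497  -0.2231  0.0069] 0.81
scene stick_heel [0.5951 0.1511 0.0061] 0.73
scene strip_lead [0.594  0.147  0.0102] 0.65
scene strip_lead [ 0.5765 -0.1237  0.0007] 0.52
scene strip_tail [0.601  0.0365 0.0069] 0.58
scene strip [ 0.4702  0.4218 -0.0011] 0.6
scene strip [ 0.594   0.0941 -0.0017] 0.43
scene stop [6.148e-01 1.680e-01 6.000e-04] 0.96
side stick [ 0.5016 -0.2181 -0.003 ] 0.71
side stick_heel [ 0.4976 -0.1361  0.0102] 0.58
side strip_tail [0.5954 0.0382 0.0095] 0.68
side stop [ 0.6138  0.1709 -0.0036] 0.78
```

View pics/fin.png

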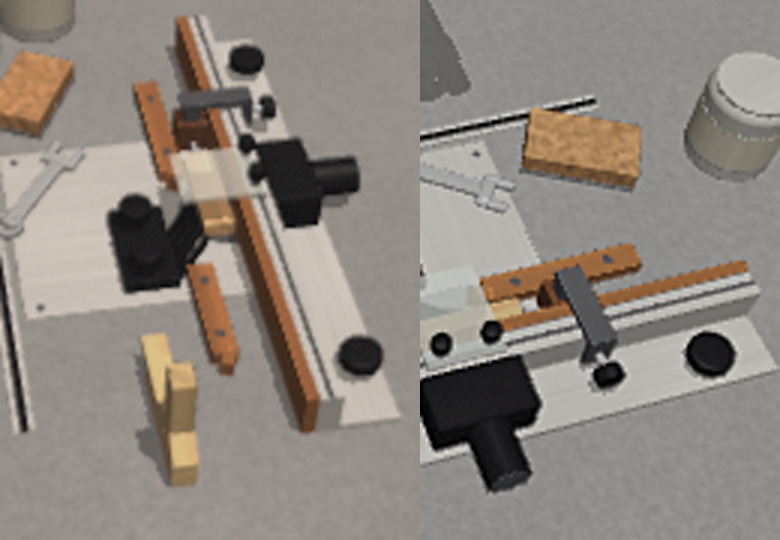

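The stick stands upright on the near side at (170,410). The strip is home under the guard, its lead end at the bolt near (525,310), and the tin, sander and spanner in view are where they were. Handing in.

```bash
python3 -c "
from cell import r
print(r.finish_job())"
```

```text
the job is handed in; nothing more can be done
None
```

The job is handed in: the strip was pressed home on the stop bolt with about 11 N for half a second and no sign of the stop shifting; the push stick now stands upright on the near side of the fence, clear of the batten. The hand-in returned no verdict.

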